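# Close the fluidics inspection cover: four wing screws, evenly, in cross order

### The job

Close the inspection cover on the sloping front of the cytometer's fluidics module by tightening its four wing screws clockwise, evenly and in cross order: in a first round turn each about a sixth of a turn, one diagonal pair and then the other, and in a second round, again one diagonal pair before the other, turn each until it comes up firm against its stop, so that the cover sits fully home on its gasket. Leave the racks, jars and other things on the bench where they stand, and let go of the screws at the end.

Things in the scene. Friction and masses are not known exactly. Their poses are not given: they have to be found in the camera images.
- port: seat of the inspection cover on the sloping front of the dark grey fluidics module (280 mm wide, 330 deep, flat top at 175; fixed to the bench). Origin mid-slope; z square to the slope, 30 degrees from vertical, leaning to the robot's right (-y), where the slope faces; x up the slope; y along it, towards the robot. The screw axes are parallel to z at x = +-62.5, y = +-62.5 mm
- cover_centre (a point): middle of the outer face of the square aluminium cover, 190 x 190 x 8 mm, round sight glass 76 mm across standing 5 mm proud; z square to the cover. It lies loose on a springy black rubber gasket inside a 13 mm lip, held down by the screws' collars, up to 4.4 mm above home; fully down its face lies 14 mm above the seat's origin
- grip_ll (a point): lower left wing screw (facing the slope; left = nearer the robot, right = farther; lower = front edge): point on the screw's axis at the height to grip, 33 mm above the cover's face. x axis along the wing, z along the screw, out of the cover. The black wing is a flat upright blade 66 mm long, 10 mm thick, 36 mm high
- tip_ll (a point): point on one ear of the lower left wing, 30 mm from the screw's axis along the wing's x axis, level with the grip point. All four screws: clockwise seen from outside tightens; 2 mm inwards per radian; turning takes 0.12 to 0.2 N m and the screw stays where it is left, until it comes up against a dead stop, home
- grip_lr (a point): lower right wing screw (facing the slope; left = nearer the robot, right = farther; lower = front edge): point on the screw's axis at the height to grip, 33 mm above the cover's face. x axis along the wing, z along the screw, out of the cover. The black wing is a flat upright blade 66 mm long, 10 mm thick, 36 mm high
- tip_lr (a point): point on one ear of the lower right wing, 30 mm from the screw's axis along the wing's x axis, level with the grip point. At the start each screw lacks 1.65 to 2.2 rad of its stop (home), not known beforehand; the wing's direction at the stop differs from screw to screw
- grip_ul (a point): upper left wing screw (facing the slope; left = nearer the robot, right = farther; lower = front edge): point on the screw's axis at the height to grip, 33 mm above the cover's face. x axis along the wing, z along the screw, out of the cover. The black wing is a flat upright blade 66 mm long, 10 mm thick, 36 mm high
- tip_ul (a point): point on one ear of the upper left wing, 30 mm from the screw's axis along the wing's x axis, level with the grip point. Ears higher than the wing's middle, which ends 6 mm above the grip point; ears end 14 mm above it
- grip_ur (a point): upper right wing screw (facing the slope; left = nearer the robot, right = farther; lower = front edge): point on the screw's axis at the height to grip, 33 mm above the cover's face. x axis along the wing, z along the screw, out of the cover. The black wing is a flat upright blade 66 mm long, 10 mm thick, 36 mm high
- tip_ur (a point): point on one ear of the upper right wing, 30 mm from the screw's axis along the wing's x axis, level with the grip point. Below each wing a steel hub 19 mm and collar 24 mm across reach 12 mm above the cover
- tube_rack: mint green tube rack, 100 x 200 x 50 mm; origin under its middle. A bystander
- deck_rack: low white rack with capped tubes, 75 x 160 x 50 mm, standing on the module's flat top behind the cover; origin under its middle. A bystander
- bottle_a: clear jar with yellow cap, 52 mm across, 95 mm tall, close beside the module; origin under its middle. A bystander
- bottle_b: glass jar with yellow cap, 52 mm across, 95 mm tall; origin under its middle. A bystander
- mug: white mug, 82 mm across, 95 mm tall; origin under its middle. A bystander
- tip_box: pipette tip box with blue lid, 127 x 92 x 72 mm; origin under its middle. A bystander
- pipette: white pipette lying down, 250 mm long; origin under its middle. A bystander

How it is judged:
By the outcome, as a careful person would: the job done as asked, in the order asked, and still so for the second after the job is handed in, with the robot touching nothing.
It also fails if it takes over 72 s, if anything falls off the work surface, if the arm or the gripper's body presses on something with over 40 N, if the wrist force passes 120 N, or if a joint passes its speed limit or range.

### The arm

A 6-joint arm with a two-finger parallel gripper is mounted at the origin on the work surface. World frame = base frame: x ahead of the robot, y to its left, z up, the work surface at z = 0. Lengths are in m, angles in degrees, forces in N, time in s.
With the tool pointing down it reaches from about 0.35 to 0.775 m from the base axis. Payload 7.3 kg.
Tool frame: the origin (TCP) lies at the centre of the arm's flange, where the gripper is bolted on; the fingertips stand 178 mm ahead of it and the grasp point (between the pads) lies 159 mm ahead of it; z points along the fingers, y is the line along which they close (so a half turn about z gives the same grasp; the last joint's range is limited). The gripper opens to 92 mm and grips with 3 to 60 N. Pads are 19 mm wide; open, the fingers measure 130 mm over their backs; the gripper's body (75 mm by 190 mm) begins 47 mm behind the grasp point.
Start: joints at [-79.928, 19.595, 87.324, -0, 73.075, -8.365], TCP at [0.166, -0.498, 0.405] pointing down, gripper open.
Joint ranges: [-145.02, 145.02], [-44.19, 115.74], [2.07, 154.8], [-57.11, 237.11], [16.16, 152.29], [-177.93, 177.93]. Speed limits (degrees/s): [147.25, 147.25, 180, 180, 180, 180].

### API

Orientations are given as a 3x3 rotation matrix whose columns are the frame's x, y, z axes.
In Python, from bench import robot gives the robot as it stands.
- The arm moves only by the shell command python3 -m creep 'ROWS' [OPENING]. ROWS is JSON, a list that holds one entry, the list of rows, each a list of 6 numbers: the shift along the world's x, y, z in cm, then the turn, a rotation vector about the world's x, y, z in degrees. In form: [[[x, y, z, ax, ay, az], ...]]. A call has exactly 5 rows; each row is the pose to reach, as a shift and turn from the pose commanded when the call began; what a row does not reach only later rows make up. A row lasts 1/8 s, in which the tool goes at most 62.5 mm and 10.7 degrees, less where a joint would pass 70% of its speed; a pose out of reach is approached as far as the arm can. A call with a gripper value outside its range is refused whole. OPENING is the opening, from 0 (shut) to 1 (fully open), set as the call begins (- or left out, the last holds). The fingers move at their own pace and stop on an object; the grip force is fixed at half the most. Time passes only in rows, so rows that repeat a pose let the fingers close, or fill a call up. It gives the time, the measured TCP pose, the force, the opening and the grip force at its end, in the units of the state.
- robot.read_state(): the state, without advancing time (a new reading comes with each control period).
- robot.snapshot(name): name is "side" or "top" or "wrist"; returns (picture, depth): 384x512x3 uint8, red, green, blue; 384x512 float32, m along the optical axis (not along the pixel's ray), 0 where there is no reading.
- robot.camera_model(name): a dict with "camera_matrix" (3x3 intrinsics, pixels), "k1" (the pictures are not rectified: a ray, as slopes to the right and down, at radius r is drawn at 1 + k1 r^2 times it, then the intrinsics apply), "position" and "rotation" of the camera in the world; the wrist camera has in their place "mount" (4x4, takes a point from camera to tool coordinates, whose origin is the TCP and whose axes are the flange's). Camera axes: x right, y down, z forward; pixel columns grow to the right and rows downward; lengths in m; the calibration is good to about 2 mm. A picture is of the moment at which its call begins: read the wrist's pose just before it. camera_model takes no time and is no camera call.
- robot.finish_job(): hands the job in; it is judged then, once.
The state is a dict: "t": time; "qpos": joint angles; "qvel": joint speeds; "joint_efforts": joint torques, N m; "ee_pos": TCP position; "eef_rot": TCP orientation; "contact_force": force on the tool from outside, world axes, zero at the start; "ft_torque": the same for the moment, N m; "opening": opening from 0.0 (shut) to 1.0 (fully open); "gripper_force": force on a finger pad.
Only numpy, scipy, OpenCV 4.12 (cv2) and the standard library are available. Lean on these libraries where they do the work, as an engineer would, in place of code of your own. Each camera call takes 0.05 s, during which the arm holds its last target. There are 200 camera calls.

## Working session

There is one attempt and no reset: what is moved stays moved. The work goes in short steps, Python scripts to look and compute and a shell command to move; the robot and the scene stay as the last step left them, time stands still between calls to the robot, and variables do not carry over. Pictures are saved under pics/ and viewed, at most 10 in all, crops included, and the job is handed in when it is done.

```bash
ls; mkdir -p pics
python3 - <<'E'
from bench import robot
import cv2,numpy as np
for n in ["side","top","wrist"]:
    p,d=robot.snapshot(n); cv2.imwrite(f"pics/{n}0.png",p[:,:,::-1]); np.save(f"pics/{n}0.npy",d)
    print(n,robot.camera_model(n))
s=robot.read_state();print(s)
E
```

```text
pics
side {'camera_matrix': array([[404.016166  ,   0.        , 248.18897759],
       [  0.        , 404.016166  , 185.59494704],
       [  0.        ,   0.        ,   1.        ]]), 'k1': -0.13721418757559828, 'position': array([ 0.36775855, -1.03650173,  0.83573053]), 'rotation': array([[ 0.97990792, -0.12387672,  0.15631707],
       [-0.19877719, -0.54221675,  0.81638755],
       [-0.01637367, -0.83105689, -0.55594635]])}
top {'camera_matrix': array([[421.70933973,   0.        , 258.76148312],
       [  0.        , 421.70933973, 196.56270944],
       [  0.        ,   0.        ,   1.        ]]), 'k1': -0.12705698617942102, 'position': array([0.30542308, 0.00485487, 1.61109968]), 'rotation': array([[ 0.01574792, -0.985236  ,  0.17047591],
       [-0.99985196, -0.01669921, -0.00414769],
       [ 0.00693327, -0.17038535, -0.98535312]])}
wrist {'camera_matrix': array([[279.61490851,   0.        , 256.23022947],
       [  0.        , 279.61490851, 191.39425648],
       [  0.        ,   0.        ,   1.        ]]), 'k1': 0.015406764588721393, 'mount': array([[-1.30768994e-04, -9.5380214
[... 411 characters left out ...]
.30745590e+01, -8.36610845e+00]), 'qvel': array([-0.07049378, -0.04011128, -0.10353067,  0.01098848, -0.13566668,
        0.01891488]), 'joint_efforts': array([ 8.65607763e-04, -4.31471121e+01, -2.44353604e+01,  7.17152422e-02,
        5.38642472e-02, -8.54389600e-05]), 'ee_pos': array([ 0.16603865, -0.49793997,  0.40423198]), 'eef_rot': array([[ 9.48670785e-01,  3.16265253e-01, -1.75683239e-04],
       [ 3.16265252e-01, -9.48670174e-01,  1.09130592e-03],
       [ 1.78476694e-04, -1.09085255e-03, -9.99999389e-01]]), 'contact_force': array([ 0.00835968, -0.21532043, -0.1846354 ]), 'ft_torque': array([-0.00018814,  0.00045509, -0.01826786]), 'gripper_force': 0.0, 'opening': 0.9997660347253039}
```

View pics/side0.png

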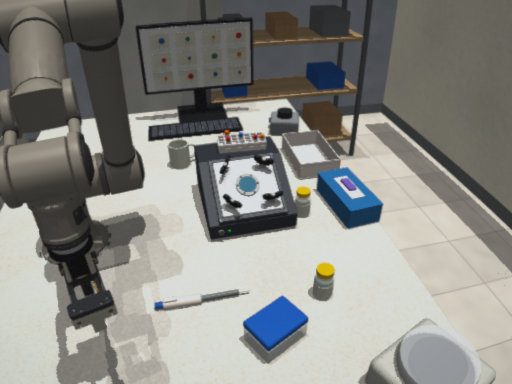

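View pics/top0.png

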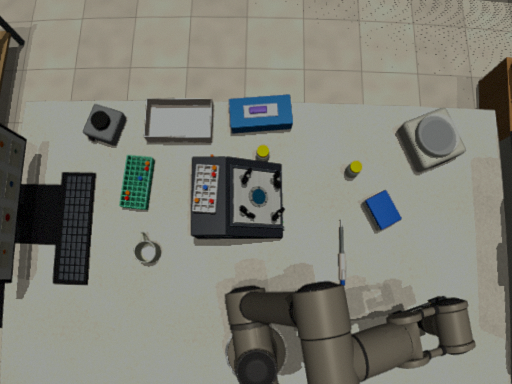

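The side view shows the module's cover with the blue glass at about (247,184) and four black wings at (225,166), (263,159), (231,201), (272,196). In the top view the glass is at (259,197), the white deck rack at (206,188), and the jar beside the module at (263,152).

```bash
cat > h.py <<'E'
import numpy as np,cv2
from bench import robot
def cam(n,s=None):
    m=robot.camera_model(n)
    if n!="wrist": return m,np.array(m["rotation"]),np.array(m["position"])
    M=m["mount"];R=s["eef_rot"]
    return m,R@M[:3,:3],s["ee_pos"]+R@M[:3,3]
def rays(m,uv):
    K=m["camera_matrix"];uv=np.atleast_2d(uv).astype(float)
    d=(uv-[K[0,2],K[1,2]])/[K[0,0],K[1,1]];x=d.copy()
    for _ in range(8): x=d/(1+m["k1"]*(x**2).sum(1,keepdims=True))
    return np.c_[x,np.ones(len(x))]
def pts(n,uv,depth,s=None):
    m,R,p=cam(n,s);return (rays(m,uv)*np.asarray(depth)[:,None])@R.T+p
def onplane(n,uv,nrm,c,s=None):
    m,R,p=cam(n,s);r=rays(m,uv)@R.T
    return p+r*(((c-p)@nrm)/(r@nrm))[:,None]
def ptsm(n,mask,d,s=None):
    v,u=np.nonzero(mask&(d>0));return pts(n,np.c_[u,v],d[v,u],s)
E
python3 - <<'E'
from h import *
for n,(u0,u1,v0,v1) in dict(top=(225,290,150,240),side=(200,295,145,225)).items():
    p=cv2.imread(f"pics/{n}0.png");d=np.load(f"pics/{n}0.npy")
    hsv=cv2.cvtColor(p,cv2.COLOR_BGR2HSV)
    box=np.zeros(d.shape,bool);box[v0:v1,u0:u1]=1
    P=pts(n,[(259,197)] if n=="top" else [(247,184)],[d[197,259] if n=="top" else d[184,247]]);print(n,"glass",P)
    white=box&(hsv[...,2]>150)&(hsv[...,1]<60)
    X=ptsm(n,white,d);X=X[(X[:,2]>.04)&(X[:,2]<.2)&(np.linalg.norm(X-P,axis=1)<.125)]
    for _ in range(4):
        c=X.mean(0);nr=np.linalg.svd(X-c,full_matrices=0)[2][2];nr*=np.sign(nr[2]);r=(X-c)@nr;X=X[abs(r)<.006]
    print(" plane",c,nr,len(X),r.std())
# tall things
p=cv2.imread("pics/top0.png");d=np.load("pics/top0.npy")
X=pts("top",[(193,160),(216,160),(218,213),(193,213)],[d[165,200]]*4);print("rack",X.round(3))
E
```

```text
top glass [[ 0.55866843 -0.0022144   0.13833226]]
 plane [0.59229945 0.00373144 0.13156102] [ 0.22705623 -0.2078744   0.9514377 ] 3 1.240738801858645e-17
side glass [[ 0.56166028 -0.00463429  0.13957772]]
 plane [0.55757203 0.00171521 0.13267722] [ 0.01374245 -0.49967224  0.86610553] 1957 0.002281136001792711
rack [[0.672 0.227 0.206]
 [0.673 0.148 0.207]
 [0.494 0.138 0.176]
 [0.493 0.224 0.175]]
```

```bash
python3 -m creep '[[[4.4,3.8,0,0,0,0],[8.8,7.6,0,5,0,0],[13.2,11.4,0,10,0,0],[17.6,15.2,0,15,0,0],[22,19,0,15,0,0]]]'; python3 -m creep '[[[4.5,3.8,0,5,0,0],[9,7.7,0,10,0,0],[13.5,11.6,-0.5,15,0,0],[18,15.5,-1,15,0,0],[18,15.5,-1,15,0,0]]]'
python3 - <<'E'
from h import *
s=robot.read_state();p,d=robot.snapshot("wrist");cv2.imwrite("pics/w1.png",p[:,:,::-1]);np.save("pics/w1.npy",d);np.savez("pics/w1s.npz",eef_rot=s["eef_rot"],ee_pos=s["ee_pos"])
print(s["t"],s["ee_pos"],s["eef_rot"],s["qpos"])
E
```

```text
t: 0.78
ee_pos: [0.3873, -0.307, 0.4043]
eef_rot: [[0.949, 0.316, -0.001], [0.305, -0.916, 0.26], [0.082, -0.247, -0.966]]
contact_force: [0.5, -1.5, 0.5]
opening: 1.0
gripper_force: 0.0
t: 1.4
ee_pos: [0.568, -0.15, 0.3934]
eef_rot: [[0.947, 0.32, -0.003], [0.278, -0.819, 0.501], [0.157, -0.476, -0.865]]
contact_force: [-1.2, -0.2, -0.1]
opening: 0.998
gripper_force: 0.0
1.4 [ 0.56795147 -0.15003056  0.39343243] [[ 0.94746875  0.31983073 -0.0033577 ]
 [ 0.27838438 -0.81942773  0.50103924]
 [ 0.15749635 -0.47565376 -0.86541805]] [-28.37707985  29.83855856  75.83665196  26.05530876  89.90237017
  39.24787719]
```

View pics/w1.png

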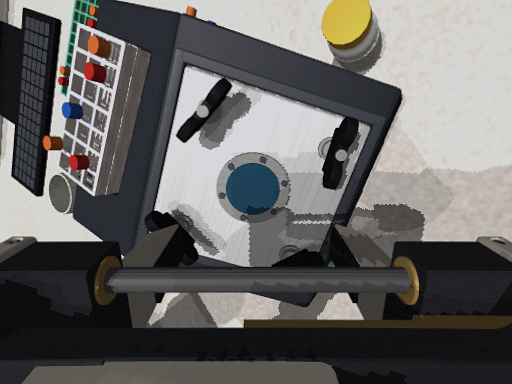

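The wrist view shows the far two wings (axes near (204,110) and (342,156)) and the glass at (252,188). The gripper hides the near two, so I'll back off about 8 cm for a view of all four.

```bash
python3 -m creep '[[[-3.8,-1.1,-0.6,0,0,0],[-7.6,-2.2,-1.2,0,0,0],[-7.6,-2.2,-1.2,0,0,0],[-7.6,-2.2,-1.2,0,0,0],[-7.6,-2.2,-1.2,0,0,0]]]' >/dev/null
python3 - <<'E'
from h import *
s=robot.read_state();p,d=robot.snapshot("wrist");cv2.imwrite("pics/w2.png",p[:,:,::-1]);np.save("pics/w2.npy",d);np.savez("pics/w2s.npz",eef_rot=s["eef_rot"],ee_pos=s["ee_pos"])
print(s["t"],s["ee_pos"],s["qpos"])
hsv=cv2.cvtColor(p,cv2.COLOR_RGB2HSV)
white=(hsv[...,2]>110)&(hsv[...,1]<50);white[245:]=0
X=ptsm("wrist",white,d,s);n0=np.array([0,-.5,.866]);c0=np.array([.558,.0017,.1327])
X=X[(abs((X-c0)@n0)<.012)&(np.linalg.norm(X-c0,axis=1)<.14)]
for _ in range(5):
    c=X.mean(0);nr=np.linalg.svd(X-c,full_matrices=0)[2][2];nr*=np.sign(nr[2]);r=(X-c)@nr;X=X[abs(r)<.004]
print("plane",c,nr,len(X),r.std())
blue=(hsv[...,0]>95)&(hsv[...,0]<115)&(hsv[...,1]>120)&(hsv[...,2]>50);blue[250:]=0
v,u=np.nonzero(blue);k=(abs(u-256)<80)
cn=cv2.findContours((blue*255).astype(np.uint8),0,2)[0]
for q in sorted(cn,key=cv2.contourArea)[-3:]:
    e=cv2.fitEllipse(q);print("blue",e,cv2.contourArea(q),onplane("wrist",[e[0]],nr,c+.005*nr,s))
E
```

```text
2.075 [ 0.49053734 -0.17522632  0.38296563] [-34.5729135   24.01994037  87.23508015  24.34645514  87.11143127
  31.74664373]
plane [0.56690948 0.00420814 0.13308903] [ 0.01554727 -0.50028919  0.86571878] 23986 0.0008202677884307254Traceback (most recent call last):
  File "<stdin>", line 15, in <module>
cv2.error: OpenCV(4.12.0) /io/opencv/modules/imgproc/src/shapedescr.cpp:361: error: (-201:Incorrect size of input array) There should be at least 5 points to fit the ellipse in function 'fitEllipseNoDirect'
```

View pics/w2.png

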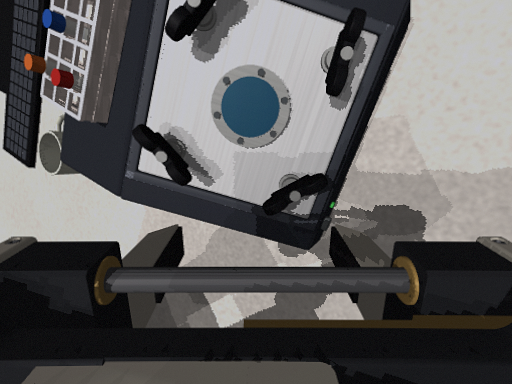

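All four wings are visible: ul (162,155), ll (296,195), lr (346,53), ur about (198,12, cut at the top). The glass is at (250,106).

```bash
cat > wings.py <<'E'
from h import *
N=np.array([.0155,-.5003,.8657]);N/=np.linalg.norm(N);C0=np.array([.5669,.0042,.1331])
E1=np.cross([-1,0,0],N);E1/=np.linalg.norm(E1);E2=np.cross(N,E1)  # up slope, toward robot
G=np.array([.56,-.0035,.134])
def wings(p,d,s,hlo=.034,hhi=.056,rowmax=245,cam_="wrist"):
    g=p.max(2)<110
    g=g.copy();g[rowmax:]=0
    v,u=np.nonzero(g&(d>0));X=pts(cam_,np.c_[u,v],d[v,u],s)
    h=(X-C0)@N;L=np.c_[(X-G)@E1,(X-G)@E2]
    k=(h>hlo)&(h<hhi)&(abs(L)<.115).all(1);L=L[k];h=h[k];out={}
    for nm,c in dict(ll=(-.0625,.0625),lr=(-.0625,-.0625),ul=(.0625,.0625),ur=(.0625,-.0625)).items():
        q=L[np.linalg.norm(L-c,axis=1)<.05]
        if len(q)<40: continue
        (cx,cy),(w,hh),a=cv2.minAreaRect((q*1000).astype(np.float32))
        if w<hh: a+=90
        m=q.mean(0);ev=np.linalg.svd(q-m,full_matrices=0)[2][0]
        out[nm]=(cx,cy,max(w,hh),min(w,hh),(a+90)%180-90,np.degrees(np.arctan2(ev[1],ev[0])+np.pi/2)%180-90,len(q))
    return out
E
python3 - <<'E'
from wings import *
print(E1,E2)
for k in "12":
    p=cv2.imread(f"pics/w{k}.png")[:,:,::-1];d=np.load(f"pics/w{k}.npy");z=np.load(f"pics/w{k}s.npz");s=dict(z)
    for n,o in wings(p,d,s).items(): print(k,n,np.round(o,1))
    gc=[(252,188),(250,106)][int(k)-1];P=onplane("wrist",[gc],N,C0+.005*N,s)[0];print("glass",((P-G)@E1,(P-G)@E2))
d=np.load("pics/side0.npy");p=cv2.imread("pics/side0.png")[:,:,::-1]
for n,o in wings(p,d,None,.025,.06,384,"side").items(): print("side",n,np.round(o,1))
# rack points in port frame
d=np.load("pics/top0.npy");hh=pts("top",[(u,v) for u in range(186,222,3) for v in range(155,220,3)],[d[v,u] for u in range(186,222,3) for v in range(155,220,3)])
q=hh[hh[:,2]>.19];L=np.c_[(q-G)@E1,(q-G)@E2,(q-C0)@N];print("rack world",q.min(0),q.max(0),"local min/max",L.min(0),L.max(0))
E
```

```text
[0.         0.86581404 0.50036591] [-0.99987987 -0.00775576  0.01342027]
1 lr [-53.7 -66.5  64.6  10.3 -85.5 -85.5 926. ]
1 ul [ 76.3  55.8  45.5  11.  -33.4 -21.1 299. ]
1 ur [ 70.5 -63.9  63.4  10.1  66.3  66.5 896. ]
glass (np.float64(0.00759046651645212), np.float64(-0.0034646044367316873))
2 ll [-57.   58.2  65.3  10.5  47.9  47.9 869. ]
2 lr [ -53.7  -66.2   65.5   10.7  -85.2  -85.3 1194. ]
2 ul [ 67.6  61.1  65.4  10.4 -31.7 -31.7 938. ]
2 ur [ 76.1 -50.8  38.2  10.1  66.2  63.7 715. ]
glass (np.float64(0.00725085366905838), np.float64(-0.003784059230558524))
side ll [-60.5  58.2  60.9   8.6  49.7  49.3  87. ]
side lr [-57.2 -68.3  65.4   9.9 -85.5 -85.5  88. ]
side ul [ 65.1  60.3  62.4  10.5 -32.2 -32.   64. ]
side ur [ 67.8 -64.3  63.5  13.   67.7  65.4 101. ]
rack world [0.4948676  0.14401235 0.19092856] [0.65913424 0.22414928 0.22929178] local min/max [ 0.15764382 -0.09984446 -0.05623413] [0.23380368 0.06451296 0.00907356]
```

```bash
cat > plan.py <<'E'
import sys
from wings import *
from scipy.spatial.transform import Rotation as Ro
W=dict(ll=(-57,58.2),lr=(-53.8,-66.3),ul=(67.6,61.1),ur=(70.5,-63.9))
def target(nm,th,h):
    t=np.radians(th);x=np.cos(t)*E1+np.sin(t)*E2;z=-N
    base=G-((G-C0)@N)*N
    return base+W[nm][0]/1e3*E1+W[nm][1]/1e3*E2+h/1e3*N,np.c_[x,np.cross(z,x),z]
def show(steps):
    s=robot.read_state();p,R=s["ee_pos"],s["eef_rot"]
    xl=R[:,0];print("t",s["t"],"theta",round(float(np.degrees(np.arctan2(xl@E2,xl@E1))),1),"q",s["qpos"].round(0))
    for nm,th,h in steps:
        P,T=target(nm,float(th),float(h));rv=Ro.from_matrix(T@R.T).as_rotvec(degrees=True)
        print(nm,th,h,"shift cm",((P-p)*100).round(2),"rotvec",rv.round(1),round(float(np.linalg.norm(rv)),1));p,R=P,T
def tq():
    s=robot.read_state();z=s["eef_rot"][:,2];print("t",s["t"],"torque along tool z",round(float(s["ft_torque"]@z),3),"open",round(s["opening"],3),"F",s["contact_force"].round(1))
if __name__=="__main__": show([a.split(",") for a in sys.argv[1:]])
E
python3 plan.py lr,-85.3,245 lr,-85.3,195 lr,-145.3,192.9
```

```text
t 2.125 theta -71.5 q [-35.  24.  87.  24.  87.  32.]
lr -85.3 245 shift cm [13.94  0.52 -6.85] rotvec [ -0.1   7.7 -11.5] 13.8
lr -85.3 195 shift cm [-0.08  2.5  -4.33] rotvec [0. 0. 0.] 0.0
lr -145.3 192.9 shift cm [-0.    0.11 -0.18] rotvec [ -0.9  30.  -51.9] 60.0
```

```bash
python3 -m creep '[[[4.7,0.2,-2.3,0,2.6,-3.8],[9.4,0.4,-4.6,0,5.2,-7.6],[13.94,0.52,-6.85,-0.1,7.7,-11.5],[13.94,0.52,-6.85,-0.1,7.7,-11.5],[13.94,0.52,-6.85,-0.1,7.7,-11.5]]]' 0.6 >/dev/null
python3 -c "
from h import *
s=robot.read_state();p,d=robot.snapshot('wrist');cv2.imwrite('pics/w3.png',p[:,:,::-1])"; python3 plan.py lr,-85.3,245 lr,-85.3,195
```

```text
t 2.8 theta -85.3 q [-27.  41.  69.  26.  86.  52.]
lr -85.3 245 shift cm [ 0.09 -0.01 -0.07] rotvec [ 0. -0.  0.] 0.0
lr -85.3 195 shift cm [-0.08  2.5  -4.33] rotvec [0. 0. 0.] 0.0
```

View pics/w3.png

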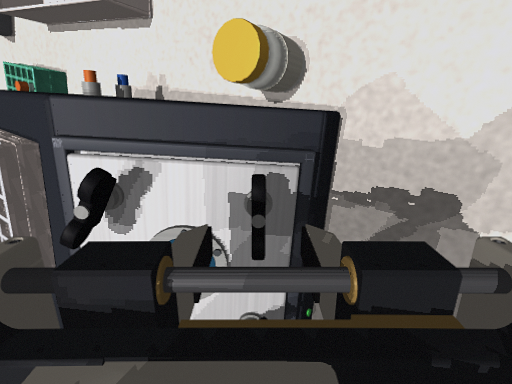

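The lr wing at column 258 lies centred between the fingers (inner edges about 212 and 305). I'll descend, grip and turn 60° clockwise.

```bash
python3 -m creep '[[[0,0.8,-1.5,0,0,0],[0,1.7,-3,0,0,0],[0,2.5,-4.4,0,0,0],[0,2.5,-4.4,0,0,0],[0,2.5,-4.4,0,0,0]]]' ; python3 -m creep '[[[0,0,0,0,0,0],[0,0,0,0,0,0],[0,0,0,0,0,0],[0,0,0,0,0,0],[0,0,0,0,0,0]]]' 0; python3 plan.py lr,-145.3,192.9
```

```text
t: 3.42
ee_pos: [0.6296, -0.1449, 0.2704]
eef_rot: [[0.997, 0.081, -0.016], [0.078, -0.863, 0.5], [0.027, -0.499, -0.866]]
contact_force: [-0.7, -0.0, -0.5]
opening: 0.601
gripper_force: 0.0
t: 4.05
ee_pos: [0.6295, -0.145, 0.2702]
eef_rot: [[0.997, 0.081, -0.016], [0.078, -0.863, 0.499], [0.027, -0.499, -0.866]]
contact_force: [0.7, -8.9, -5.3]
opening: 0.105
gripper_force: 24.7
t 4.05 theta -85.4 q [-25.  42.  73.  27.  80.  51.]
lr -145.3 192.9 shift cm [-0.03  0.12 -0.09] rotvec [ -0.9  29.9 -51.9] 59.9
```

```bash
python3 -m creep '[[[0,0.02,-0.03,-0.1,4,-6.9],[0,0.03,-0.06,-0.2,8,-13.9],[0,0.05,-0.09,-0.4,12,-20.8],[0,0.07,-0.12,-0.5,16,-27.7],[0,0.08,-0.15,-0.6,20,-34.6]]]'; python3 -c "import plan;plan.tq()"; python3 -m creep '[[[0,0.01,-0.02,-0.15,5,-8.66],[0,0.02,-0.03,-0.3,10,-17.3],[0,0.02,-0.03,-0.3,10,-17.3],[0,0.02,-0.03,-0.3,10,-17.3],[0,0.02,-0.03,-0.3,10,-17.3]]]'; python3 -c "import plan;plan.tq()"
```

```text
t: 4.68
ee_pos: [0.6295, -0.1445, 0.269]
eef_rot: [[0.813, -0.582, -0.016], [-0.498, -0.709, 0.5], [-0.302, -0.399, -0.866]]
contact_force: [-0.9, -2.0, 0.5]
opening: 0.103
gripper_force: 30.0
t 4.675 torque along tool z -0.149 open 0.103 F [-0.9 -2.   0.5]
t: 5.3
ee_pos: [0.6295, -0.1442, 0.2684]
eef_rot: [[0.57, -0.821, -0.016], [-0.707, -0.5, 0.5], [-0.419, -0.274, -0.866]]
contact_force: [0.3, -2.6, -2.0]
opening: 0.105
gripper_force: 30.0
t 5.3 torque along tool z 0.015 open 0.105 F [ 0.3 -2.6 -2. ]
```

```bash
python3 -m creep '[[[0,0,0,0,0,0],[0,0,0,0,0,0],[0,-0.4,0.7,0,0,0],[0,-1.7,3,0,0,0],[0,-2.6,4.5,0,0,0]]]' 0.6; python3 plan.py ul,-31.7,245 ul,-31.7,195
```

```text
t: 5.92
ee_pos: [0.6296, -0.1705, 0.315]
eef_rot: [[0.569, -0.822, -0.015], [-0.707, -0.499, 0.501], [-0.419, -0.275, -0.866]]
contact_force: [0.1, 0.1, 0.1]
opening: 0.584
gripper_force: 0.0
t 5.925 theta -145.3 q [-27.  41.  69.  26.  86. 112.]
ul -31.7 245 shift cm [-12.7   10.47   6.18] rotvec [  1.7 -56.8  98.3] 113.6
ul -31.7 195 shift cm [-0.08  2.5  -4.33] rotvec [0. 0. 0.] 0.0
```

```bash
python3 -m creep '[[[-2.5,2,1.2,0.15,-5.16,8.94],[-5,4,2.4,0.3,-10.3,17.9],[-7.5,6,3.6,0.45,-15.5,26.8],[-10,8,4.8,0.6,-20.7,35.7],[-12.7,10.47,6.18,0.8,-25.8,44.7]]]' >/dev/null;  python3 -m creep '[[[0,0,0,0.15,-5.16,8.94],[0,0,0,0.3,-10.3,17.9],[0,0,0,0.45,-15.5,26.8],[0,0,0,0.6,-20.7,35.7],[0,0,0,0.8,-25.8,44.7]]]'
python3 plan.py ul,-31.7,245 ul,-31.7,195
python3 -c "
from h import *
s=robot.read_state();p,d=robot.snapshot('wrist');cv2.imwrite('pics/w4.png',p[:,:,::-1])"
```

```text
t: 7.18
ee_pos: [0.5024, -0.0653, 0.3758]
eef_rot: [[0.666, 0.746, -0.016], [0.652, -0.571, 0.499], [0.363, -0.343, -0.866]]
contact_force: [-0.1, 0.1, 0.2]
opening: 0.603
gripper_force: 0.0
t 7.175 theta -41.7 q [-23.  22.  92.  27.  81.  10.]
ul -31.7 245 shift cm [ 0.02 -0.05  0.11] rotvec [ 0.2 -5.   8.7] 10.0
ul -31.7 195 shift cm [-0.08  2.5  -4.33] rotvec [0. 0. 0.] 0.0
```

View pics/w4.png

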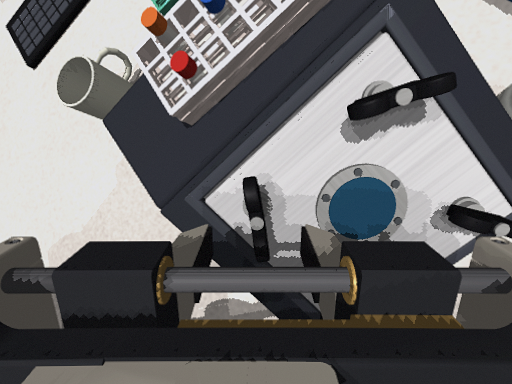

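The ul wing at (257,220) is centred between the fingers, with 10° still to align.

```bash
python3 -m creep '[[[0,0,0,0.2,-5,8.7],[0,0.8,-1.4,0.2,-5,8.7],[0,1.7,-3,0.2,-5,8.7],[-0.06,2.45,-4.22,0.2,-5,8.7],[-0.06,2.45,-4.22,0.2,-5,8.7]]]'  >/dev/null; python3 -m creep '[[[0,0,0,0,0,0],[0,0,0,0,0,0],[0,0,0,0,0,0],[0,0,0,0,0,0],[0,0,0,0,0,0]]]' 0
python3 plan.py ul,-91.7,193
python3 -m creep '[[[0,0.02,-0.03,-0.1,4,-6.9],[0,0.03,-0.06,-0.2,8,-13.9],[0,0.05,-0.09,-0.4,12,-20.8],[0,0.07,-0.12,-0.5,16,-27.7],[0,0.08,-0.15,-0.6,20,-34.6]]]'; python3 -c "import plan;plan.tq()"; python3 -m creep '[[[0,0.01,-0.02,-0.15,5,-8.66],[0,0.02,-0.03,-0.3,10,-17.3],[0,0.02,-0.03,-0.3,10,-17.3],[0,0.02,-0.03,-0.3,10,-17.3],[0,0.02,-0.03,-0.3,10,-17.3]]]'>/dev/null; python3 -m creep '[[[0,0,0,0,0,0],[0,0,0,0,0,0],[0,-0.4,0.7,0,0,0],[0,-1.7,3,0,0,0],[0,-2.6,4.5,0,0,0]]]' 0.6;python3 plan.py ll,47.9,245 ll,47.9,195
```

```text
t: 8.48
ee_pos: [0.5019, -0.0407, 0.3331]
eef_rot: [[0.531, 0.847, -0.017], [0.739, -0.453, 0.5], [0.416, -0.278, -0.866]]
contact_force: [1.9, -0.5, 0.0]
opening: 0.103
gripper_force: 23.4
t 8.475 theta -32.1 q [-21.  24.  96.  29.  74.  -0.]
ul -91.7 193 shift cm [-0.01  0.1  -0.13] rotvec [ -0.9  29.8 -51.7] 59.6
t: 9.1
ee_pos: [0.5019, -0.0402, 0.3318]
eef_rot: [[0.952, 0.305, -0.017], [0.272, -0.822, 0.5], [0.139, -0.481, -0.866]]
contact_force: [-0.6, -3.7, 2.1]
opening: 0.106
gripper_force: 30.0
t 9.1 torque along tool z -0.159 open 0.106 F [-0.6 -3.7  2.1]
t: 10.35
ee_pos: [0.502, -0.0661, 0.3777]
eef_rot: [[0.999, -0.034, -0.016], [-0.022, -0.865, 0.501], [-0.031, -0.501, -0.865]]
contact_force: [0.5, -0.1, 0.6]
opening: 0.58
gripper_force: 0.0
t 10.35 theta -92.0 q [-24.  22.  92.  27.  81.  60.]
ll 47.9 245 shift cm [  0.36 -10.75  -6.32] rotvec [  2.1 -70.1 121. ] 139.9
ll 47.9 195 shift cm [-0.08  2.5  -4.33] rotvec [0. 0. 0.] 0.0
```

```bash
python3 -m creep '[[[0.07,-2.1,-1.2,0.14,-4.67,8.07],[0.14,-4.2,-2.4,0.28,-9.34,16.1],[0.2,-6.3,-3.7,0.4,-14,24.2],[0.28,-8.5,-5,0.56,-18.7,32.3],[0.36,-10.75,-6.32,0.7,-23.4,40.3]]]' >/dev/null;  python3 -m creep '[[[0,0,0,0.14,-4.67,8.07],[0,0,0,0.28,-9.34,16.1],[0,0,0,0.4,-14,24.2],[0,0,0,0.56,-18.7,32.3],[0,0,0,0.7,-23.4,40.3]]]' >/dev/null; python3 -m creep '[[[0,0,0,0.14,-4.67,8.07],[0,0,0,0.28,-9.34,16.1],[0,0,0,0.4,-14,24.2],[0,0,0,0.56,-18.7,32.3],[0,0,0,0.7,-23.4,40.3]]]' >/dev/null
python3 plan.py ll,47.9,245 ll,47.9,195
```

```text
t 12.225 theta 48.1 q [-33.  30.  90.  25.  80. -90.]
ll 47.9 245 shift cm [ 0.   -0.03  0.09] rotvec [-0.1  0.3 -0.1] 0.3
ll 47.9 195 shift cm [-0.08  2.5  -4.33] rotvec [0. 0. 0.] 0.0
```

```bash
python3 -m creep '[[[0,0.8,-1.4,0,0,0],[0,1.7,-3,0,0,0],[-0.08,2.47,-4.24,0,0,0],[-0.08,2.47,-4.24,0,0,0],[-0.08,2.47,-4.24,0,0,0]]]'  ; python3 -m creep '[[[0,0,0,0,0,0],[0,0,0,0,0,0],[0,0,0,0,0,0],[0,0,0,0,0,0],[0,0,0,0,0,0]]]' 0
python3 plan.py ll,-12.1,193
python3 -m creep '[[[0,0.02,-0.03,-0.1,4,-6.9],[0,0.03,-0.06,-0.2,8,-13.9],[0,0.05,-0.09,-0.4,12,-20.8],[0,0.07,-0.12,-0.5,16,-27.7],[0,0.08,-0.15,-0.6,20,-34.6]]]'>/dev/null; python3 -c "import plan;plan.tq()"; python3 -m creep '[[[0,0.01,-0.02,-0.15,5,-8.66],[0,0.02,-0.03,-0.3,10,-17.3],[0,0.02,-0.03,-0.3,10,-17.3],[0,0.02,-0.03,-0.3,10,-17.3],[0,0.02,-0.03,-0.3,10,-17.3]]]'>/dev/null; python3 -m creep '[[[0,0,0,0,0,0],[0,0,0,0,0,0],[0,-0.4,0.7,0,0,0],[0,-1.7,3,0,0,0],[0,-2.6,4.5,0,0,0]]]' 0.6;python3 plan.py ur,66.4,245 ur,66.4,195
```

```text
t: 12.85
ee_pos: [0.5049, -0.1487, 0.2712]
eef_rot: [[-0.741, 0.671, -0.013], [0.576, 0.646, 0.501], [0.345, 0.364, -0.865]]
contact_force: [-0.3, -0.6, 0.3]
opening: 0.601
gripper_force: 0.0
t: 13.48
ee_pos: [0.5044, -0.1487, 0.2705]
eef_rot: [[-0.741, 0.671, -0.014], [0.576, 0.646, 0.501], [0.345, 0.363, -0.865]]
contact_force: [-9.8, -12.0, -3.1]
opening: 0.11
gripper_force: 24.3
t 13.475 theta 47.8 q [-31.  32.  94.  26.  73. -91.]
ll -12.1 193 shift cm [ 0.03  0.11 -0.11] rotvec [ -0.9  30.  -51.8] 59.9
t 14.1 torque along tool z -0.193 open 0.105 F [-2.8 -2.6  2.9]
t: 15.35
ee_pos: [0.5049, -0.1741, 0.3152]
eef_rot: [[0.21, 0.978, -0.012], [0.848, -0.176, 0.499], [0.486, -0.115, -0.866]]
contact_force: [-0.1, 0.7, -0.4]
opening: 0.581
gripper_force: 0.0
t 15.35 theta -12.1 q [-34.  29.  90.  25.  80. -30.]
ur 66.4 245 shift cm [12.28 11.18  6.14] rotvec [  1.1 -39.1  68.1] 78.5
ur 66.4 195 shift cm [-0.08  2.5  -4.33] rotvec [0. 0. 0.] 0.0
```

```bash
python3 -m creep '[[[2.4,2.2,1.2,0.14,-4.89,8.5],[4.9,4.4,2.4,0.28,-9.8,17],[7.4,6.7,3.7,0.4,-14.7,25.5],[9.9,8.9,4.9,0.56,-19.5,34],[12.28,11.18,6.14,0.7,-24.4,42.6]]]' >/dev/null;  python3 -m creep '[[[0,0,0,0.14,-4.89,8.5],[0,0,0,0.28,-9.8,17],[0,0,0,0.4,-14.7,25.5],[0,0,0,0.4,-14.7,25.5],[0,0,0,0.4,-14.7,25.5]]]' >/dev/null
python3 plan.py ur,66.4,245 ur,66.4,195
python3 - <<'E'
from wings import *
s=robot.read_state();p,d=robot.snapshot('wrist');cv2.imwrite('pics/w5.png',p[:,:,::-1])
for n,o in wings(p,d,s).items(): print(n,np.round(o,1))
E
```

```text
t 16.6 theta 66.2 q [-19.  34.  71.  28.  87. -90.]
ur 66.4 245 shift cm [ 0.02 -0.05  0.11] rotvec [ 0.1 -0.1  0.2] 0.2
ur 66.4 195 shift cm [-0.08  2.5  -4.33] rotvec [0. 0. 0.] 0.0
ll [-43.1  55.5  38.5   9.9 -11.9 -11.1 789. ]
ul [  68.    58.2   59.5   10.7   88.1   88.1 1757. ]
ur [ 74.9 -55.3  48.2   9.5  65.9  66.2 950. ]
```

```bash
python3 -m creep '[[[0,0.8,-1.4,0,0,0],[0,1.7,-3,0,0,0],[-0.06,2.45,-4.22,0,0,0],[-0.06,2.45,-4.22,0,0,0],[-0.06,2.45,-4.22,0,0,0]]]'  ; python3 -m creep '[[[0,0,0,0,0,0],[0,0,0,0,0,0],[0,0,0,0,0,0],[0,0,0,0,0,0],[0,0,0,0,0,0]]]' 0
python3 plan.py ur,6.4,193
python3 -m creep '[[[0,0.02,-0.03,-0.1,4,-6.9],[0,0.03,-0.06,-0.2,8,-13.9],[0,0.05,-0.09,-0.4,12,-20.8],[0,0.07,-0.12,-0.5,16,-27.7],[0,0.08,-0.15,-0.6,20,-34.6]]]'>/dev/null; python3 -c "import plan;plan.tq()"; python3 -m creep '[[[0,0.01,-0.02,-0.15,5,-8.66],[0,0.02,-0.03,-0.3,10,-17.3],[0,0.02,-0.03,-0.3,10,-17.3],[0,0.02,-0.03,-0.3,10,-17.3],[0,0.02,-0.03,-0.3,10,-17.3]]]'>/dev/null; python3 -m creep '[[[0,0,0,0,0,0],[0,0,0,0,0,0],[0,-0.4,0.7,0,0,0],[0,-1.7,3,0,0,0],[0,-2.6,4.5,0,0,0]]]' 0.6;python3 plan.py ll,-12.1,245 ll,-12.1,193
python3 - <<'E'
from wings import *
s=robot.read_state();p,d=robot.snapshot('wrist');cv2.imwrite('pics/w6.png',p[:,:,::-1])
for n,o in wings(p,d,s).items(): print(n,np.round(o,1))
E
```

```text
t: 17.27
ee_pos: [0.627, -0.0372, 0.3334]
eef_rot: [[-0.916, 0.4, -0.015], [0.34, 0.797, 0.498], [0.212, 0.452, -0.867]]
contact_force: [0.0, 0.8, -1.0]
opening: 0.601
gripper_force: 0.0
t: 17.9
ee_pos: [0.6269, -0.0372, 0.3331]
eef_rot: [[-0.916, 0.4, -0.016], [0.34, 0.797, 0.499], [0.212, 0.452, -0.867]]
contact_force: [0.5, -1.0, 0.4]
opening: 0.111
gripper_force: 22.5
t 17.9 theta 66.4 q [-17.  36.  75.  29.  81. -91.]
ur 6.4 193 shift cm [-0.    0.09 -0.15] rotvec [ -0.8  30.  -52. ] 60.0
t 18.525 torque along tool z -0.19 open 0.104 F [-0.9 -1.7  0.7]
t: 19.77
ee_pos: [0.627, -0.0626, 0.3778]
eef_rot: [[-0.113, 0.993, -0.016], [0.86, 0.106, 0.5], [0.498, 0.043, -0.866]]
contact_force: [0.0, -0.7, 0.6]
opening: 0.581
gripper_force: 0.0
t 19.775 theta 6.5 q [-19.  34.  71.  28.  87. -30.]
ll -12.1 245 shift cm [-12.14 -11.1   -6.34] rotvec [ -0.3   9.3 -16.1] 18.6
ll -12.1 193 shift cm [-0.08  2.6  -4.5 ] rotvec [0. 0. 0.] 0.0
ul [  68.6   61.    64.8   10.9   87.5   87.4 1348. ]
ur [ 79.4 -62.7  48.5   9.9   6.4   6.9 775. ]
```

```bash
python3 -m creep '[[[-3.1,-2.8,-1.6,-0.1,2.3,-4],[-6.1,-5.5,-3.2,-0.15,4.6,-8],[-9.1,-8.3,-4.8,-0.2,7,-12],[-12.14,-11.1,-6.34,-0.3,9.3,-16.1],[-12.14,-11.1,-6.34,-0.3,9.3,-16.1]]]' >/dev/null
python3 plan.py ll,-12.1,245 ll,-12.1,193
python3 -m creep '[[[0,0.8,-1.4,0,0,0],[0,1.7,-3,0,0,0],[-0.05,2.55,-4.4,0,0,0],[-0.05,2.55,-4.4,0,0,0],[-0.05,2.55,-4.4,0,0,0]]]'>/dev/null  ; python3 -m creep '[[[0,0,0,0,0,0],[0,0,0,0,0,0],[0,0,0,0,0,0],[0,0,0,0,0,0],[0,0,0,0,0,0]]]' 0
python3 -m creep '[[[0,0.01,-0.02,-0.1,3,-5.2],[0,0.02,-0.04,-0.2,6,-10.4],[0,0.03,-0.06,-0.3,9,-15.6],[0,0.04,-0.07,-0.4,12,-20.8],[0,0.05,-0.09,-0.5,15,-26]]]'>/dev/null; python3 -c "import plan;plan.tq()"
python3 plan.py
python3 -m creep '[[[0,0.0,-0.01,0,1,-1.73],[0,0.01,-0.01,-0.1,2,-3.5],[0,0.01,-0.02,-0.1,3,-5.2],[0,0.01,-0.02,-0.1,4,-6.9],[0,0.02,-0.03,-0.2,5,-8.7]]]'>/dev/null; python3 -c "import plan;plan.tq()"
```

```text
t 20.45 theta -12.4 q [-34.  30.  90.  24.  80. -30.]
ll -12.1 245 shift cm [0.15 0.09 0.24] rotvec [-0.1 -0.2  0.2] 0.3
ll -12.1 193 shift cm [-0.08  2.6  -4.5 ] rotvec [0. 0. 0.] 0.0
t: 21.7
ee_pos: [0.505, -0.1477, 0.2688]
eef_rot: [[0.211, 0.977, -0.017], [0.848, -0.174, 0.5], [0.486, -0.12, -0.866]]
contact_force: [2.7, -0.9, -1.1]
opening: 0.103
gripper_force: 23.4
t 22.325 torque along tool z -0.194 open 0.108 F [ 0.1 -0.9 -0.8]
t 22.325 theta -42.3 q [-31.  32.  94.  26.  73.  -1.]
t 22.95 torque along tool z -0.25 open 0.106 F [ 1.3 -3.   1.8]
```

```bash
for i in 1; do python3 -m creep '[[[0,0.0,-0.01,0,1,-1.73],[0,0.01,-0.01,-0.1,2,-3.5],[0,0.01,-0.02,-0.1,3,-5.2],[0,0.01,-0.02,-0.1,4,-6.9],[0,0.01,-0.02,-0.1,4,-6.9]]]'; python3 -c "import plan;plan.tq()"; done;python3 plan.py
```

```text
t: 23.58
ee_pos: [0.5051, -0.147, 0.2674]
eef_rot: [[0.868, 0.497, -0.016], [0.437, -0.748, 0.5], [0.236, -0.441, -0.866]]
contact_force: [1.4, -4.8, 0.2]
opening: 0.104
gripper_force: 30.0
t 23.575 torque along tool z -0.105 open 0.104 F [ 1.4 -4.8  0.2]
t 23.575 theta -60.2 q [-31.  32.  94.  26.  73.  17.]
```

```bash
python3 -m creep '[[[0,0.0,-0.01,0,1,-1.73],[0,0.01,-0.01,-0.1,2,-3.5],[0,0.01,-0.02,-0.1,3,-5.2],[0,0.01,-0.02,-0.1,4,-6.9],[0,0.01,-0.02,-0.1,5,-8.7]]]'>/dev/null; python3 -c "import plan;plan.tq()"; python3 -m creep '[[[0,0.0,-0.01,0,1,-1.73],[0,0.01,-0.01,-0.1,2,-3.5],[0,0.01,-0.02,-0.1,3,-5.2],[0,0.01,-0.02,-0.1,3,-5.2],[0,0.01,-0.02,-0.1,3,-5.2]]]'; python3 -c "import plan;plan.tq()";python3 plan.py
```

```text
t 24.2 torque along tool z -0.215 open 0.106 F [ 1.8 -6.  -0.8]
t: 24.82
ee_pos: [0.5051, -0.1469, 0.267]
eef_rot: [[0.971, 0.238, -0.016], [0.214, -0.839, 0.5], [0.106, -0.489, -0.866]]
contact_force: [2.3, -5.1, 0.5]
opening: 0.111
gripper_force: 30.0
t 24.825 torque along tool z -0.64 open 0.111 F [ 2.3 -5.1  0.5]
t 24.825 theta -76.2 q [-31.  32.  94.  26.  73.  33.]
```

```bash
python3 -m creep '[[[0,0,0,0,0,0],[0,0,0,0,0,0],[0,-0.4,0.7,0,0,0],[0,-1.7,3,0,0,0],[0,-2.6,4.5,0,0,0]]]' 0.6 >/dev/null;python3 plan.py ur,6.4,245 ur,6.4,193
```

```text
t 25.45 theta -76.2 q [-33.  30.  90.  25.  80.  34.]
ur 6.4 245 shift cm [12.27 11.08  6.33] rotvec [  1.2 -41.4  71.5] 82.6
ur 6.4 193 shift cm [-0.08  2.6  -4.5 ] rotvec [0. 0. 0.] 0.0
```

```bash
python3 -m creep '[[[2.4,2.2,1.2,0.15,-5.17,8.94],[4.9,4.4,2.5,0.3,-10.3,17.9],[7.4,6.7,3.8,0.45,-15.5,26.8],[9.9,8.9,5,0.6,-20.7,35.8],[12.27,11.08,6.33,0.75,-25.8,44.7]]]' >/dev/null;  python3 -m creep '[[[0,0,0,0.15,-5.17,8.94],[0,0,0,0.3,-10.3,17.9],[0,0,0,0.45,-15.5,26.8],[0,0,0,0.45,-15.5,26.8],[0,0,0,0.45,-15.5,26.8]]]' >/dev/null
python3 plan.py ur,6.4,245 ur,6.4,193
python3 - <<'E'
from wings import *
s=robot.read_state();p,d=robot.snapshot('wrist');cv2.imwrite('pics/w7.png',p[:,:,::-1])
for n,o in wings(p,d,s,.03).items(): print(n,np.round(o,1))
E
```

```text
t 26.7 theta 6.1 q [-19.  34.  71.  28.  87. -30.]
ur 6.4 245 shift cm [ 0.   -0.04  0.11] rotvec [ 0.1 -0.2  0.2] 0.3
ur 6.4 193 shift cm [-0.08  2.6  -4.5 ] rotvec [0. 0. 0.] 0.0
ul [  68.5   60.8   64.6   10.7   87.7   87.2 1607. ]
ur [ 79.7 -62.7  48.5   9.8   7.2   6.9 823. ]
```

```bash
python3 -m creep '[[[0,0.8,-1.4,0,0,0],[0,1.7,-3,0,0,0],[-0.06,2.55,-4.4,0,0,0],[-0.06,2.55,-4.4,0,0,0],[-0.06,2.55,-4.4,0,0,0]]]'>/dev/null  ; python3 -m creep '[[[0,0,0,0,0,0],[0,0,0,0,0,0],[0,0,0,0,0,0],[0,0,0,0,0,0],[0,0,0,0,0,0]]]' 0
python3 -m creep '[[[0,0.01,-0.02,-0.1,3,-5.2],[0,0.02,-0.04,-0.2,6,-10.4],[0,0.03,-0.06,-0.3,9,-15.6],[0,0.04,-0.07,-0.4,12,-20.8],[0,0.05,-0.09,-0.5,15,-26]]]'>/dev/null; python3 -c "import plan;plan.tq()"
python3 plan.py
python3 -m creep '[[[0,0.0,-0.01,0,1,-1.73],[0,0.01,-0.01,-0.1,2,-3.5],[0,0.01,-0.02,-0.1,3,-5.2],[0,0.01,-0.02,-0.1,4,-6.9],[0,0.02,-0.03,-0.2,5,-8.7]]]'>/dev/null; python3 -c "import plan;plan.tq()"
```

```text
t: 28.0
ee_pos: [0.6269, -0.0364, 0.3314]
eef_rot: [[-0.111, 0.994, -0.016], [0.86, 0.104, 0.499], [0.498, 0.041, -0.866]]
contact_force: [-11.3, -2.6, 2.3]
opening: 0.109
gripper_force: 22.5
t 28.625 torque along tool z -0.181 open 0.11 F [-1.7 -1.4  1.2]
t 28.625 theta -23.9 q [-16.  36.  75.  29.  80.  -1.]
t 29.25 torque along tool z -0.209 open 0.108 F [-6.1 -0.9  4.7]
```

```bash
python3 -m creep '[[[0,0.0,-0.01,0,1,-1.73],[0,0.01,-0.01,-0.1,2,-3.5],[0,0.01,-0.02,-0.1,3,-5.2],[0,0.01,-0.02,-0.1,4,-6.9],[0,0.01,-0.02,-0.1,4,-6.9]]]'; python3 -c "import plan;plan.tq()";python3 plan.py
```

```text
t: 29.88
ee_pos: [0.6268, -0.0355, 0.33]
eef_rot: [[0.666, 0.746, -0.018], [0.652, -0.571, 0.499], [0.362, -0.344, -0.867]]
contact_force: [-5.6, -2.1, 3.3]
opening: 0.108
gripper_force: 30.0
t 29.875 torque along tool z -0.16 open 0.108 F [-5.6 -2.1  3.3]
t 29.875 theta -41.8 q [-16.  36.  75.  29.  80.  17.]
```

```bash
python3 -m creep '[[[0,0.0,-0.01,0,1,-1.73],[0,0.01,-0.01,-0.1,2,-3.5],[0,0.01,-0.02,-0.1,3,-5.2],[0,0.01,-0.02,-0.1,3.5,-6.1],[0,0.01,-0.02,-0.1,3.5,-6.1]]]'>/dev/null; python3 -c "import plan;plan.tq()";python3 plan.py
```

```text
t 30.5 torque along tool z -0.643 open 0.113 F [-5.5 -2.6  3.1]
t 30.5 theta -48.7 q [-16.  36.  75.  29.  80.  24.]
```

```bash
python3 -m creep '[[[0,0,0,0,0,0],[0,0,0,0,0,0],[0,-0.4,0.7,0,0,0],[0,-1.7,3,0,0,0],[0,-2.6,4.5,0,0,0]]]' 0.6 >/dev/null;python3 plan.py lr,34.7,245 lr,34.7,193
```

```text
t 31.125 theta -48.7 q [-19.  34.  71.  28.  87.  25.]
lr 34.7 245 shift cm [  0.27 -10.78  -6.18] rotvec [  1.4 -41.6  72.3] 83.4
lr 34.7 193 shift cm [-0.08  2.6  -4.5 ] rotvec [0. 0. 0.] 0.0
```

```bash
python3 -m creep '[[[0.05,-2.1,-1.2,0.17,-5.2,9.04],[0.1,-4.3,-2.5,0.35,-10.4,18.1],[0.15,-6.5,-3.7,0.5,-15.6,27.1],[0.2,-8.6,-4.9,0.7,-20.8,36.2],[0.27,-10.78,-6.18,0.9,-26,45.2]]]' >/dev/null;  python3 -m creep '[[[0,0,0,0.17,-5.2,9.04],[0,0,0,0.35,-10.4,18.1],[0,0,0,0.5,-15.6,27.1],[0,0,0,0.5,-15.6,27.1],[0,0,0,0.5,-15.6,27.1]]]' >/dev/null
python3 plan.py lr,34.7,245 lr,34.7,193
python3 - <<'E'
from wings import *
s=robot.read_state();p,d=robot.snapshot('wrist');cv2.imwrite('pics/w8.png',p[:,:,::-1])
for n,o in wings(p,d,s,.03).items(): print(n,np.round(o,1))
E
```

```text
t 32.375 theta 34.5 q [-27.  41.  69.  26.  86. -67.]
lr 34.7 245 shift cm [ 0.02 -0.05  0.12] rotvec [ 0.1 -0.2  0.1] 0.2
lr 34.7 193 shift cm [-0.08  2.6  -4.5 ] rotvec [0. 0. 0.] 0.0
ll [ -56.4   57.6   64.2   10.5  -73.7  -74.  1636. ]
lr [-46.4 -61.6  48.    9.9  35.1  35.1 930. ]
ur [  70.6  -62.9   64.1   10.4  -44.2  -44.5 1676. ]
```

```bash
python3 -m creep '[[[0,0.8,-1.4,0,0,0],[0,1.7,-3,0,0,0],[-0.06,2.55,-4.4,0,0,0],[-0.06,2.55,-4.4,0,0,0],[-0.06,2.55,-4.4,0,0,0]]]'>/dev/null  ; python3 -m creep '[[[0,0,0,0,0,0],[0,0,0,0,0,0],[0,0,0,0,0,0],[0,0,0,0,0,0],[0,0,0,0,0,0]]]' 0
python3 -m creep '[[[0,0.01,-0.02,-0.1,3,-5.2],[0,0.02,-0.04,-0.2,6,-10.4],[0,0.03,-0.06,-0.3,9,-15.6],[0,0.04,-0.07,-0.4,12,-20.8],[0,0.05,-0.09,-0.5,15,-26]]]'>/dev/null; python3 -c "import plan;plan.tq()"
python3 plan.py
python3 -m creep '[[[0,0.0,-0.01,0,1,-1.73],[0,0.01,-0.01,-0.1,2,-3.5],[0,0.01,-0.02,-0.1,3,-5.2],[0,0.01,-0.02,-0.1,4,-6.9],[0,0.02,-0.03,-0.2,5,-8.7]]]'>/dev/null; python3 -c "import plan;plan.tq()"
```

```text
t: 33.67
ee_pos: [0.6292, -0.1438, 0.269]
eef_rot: [[-0.569, 0.822, -0.017], [0.708, 0.5, 0.499], [0.418, 0.272, -0.867]]
contact_force: [6.5, 4.9, 2.2]
opening: 0.109
gripper_force: 24.7
t 34.3 torque along tool z -0.25 open 0.105 F [ 2.5  0.9 -0.7]
t 34.3 theta 4.5 q [-25.  42.  73.  27.  80. -38.]
t 34.925 torque along tool z -0.235 open 0.107 F [ 5.3  2.1 -0.6]
```

```bash
python3 -m creep '[[[0,0.0,-0.01,0,1,-1.73],[0,0.01,-0.01,-0.1,2,-3.5],[0,0.01,-0.02,-0.1,3,-5.2],[0,0.01,-0.02,-0.1,3,-5.2],[0,0.01,-0.02,-0.1,3,-5.2]]]'>/dev/null; python3 -c "import plan;plan.tq()";python3 plan.py
```

```text
t 35.55 torque along tool z -0.376 open 0.107 F [ 5.1  1.9 -1.2]
t 35.55 theta -11.3 q [-25.  42.  74.  27.  80. -23.]
```

```bash
python3 -m creep '[[[0,0,0,0,1,-1.73],[0,0,0,-0.1,2,-3.5],[0,0,0,-0.1,2,-3.5],[0,0,0,-0.1,2,-3.5],[0,0,0,-0.1,2,-3.5]]]'>/dev/null; python3 -c "import plan;plan.tq()"; python3 plan.py
python3 -m creep '[[[0,0,0,0,0,0],[0,0,0,0,0,0],[0,-0.4,0.7,0,0,0],[0,-1.7,3,0,0,0],[0,-2.6,4.5,0,0,0]]]' 0.6 >/dev/null;python3 plan.py ul,-91.9,245 ul,-91.9,193
```

```text
t 36.175 torque along tool z -0.638 open 0.114 F [6.5 2.2 0. ]
t 36.175 theta -15.3 q [-25.  42.  74.  27.  80. -19.]
t 36.8 theta -15.4 q [-27.  41.  69.  26.  86. -18.]
ul -91.9 245 shift cm [-12.65  10.41   6.28] rotvec [ -1.1  38.1 -66.3] 76.5
ul -91.9 193 shift cm [-0.08  2.6  -4.5 ] rotvec [0. 0. 0.] 0.0
```

```bash
python3 -m creep '[[[-2.5,2,1.2,-0.14,4.76,-8.29],[-5,4.1,2.5,-0.28,9.5,-16.6],[-7.5,6.2,3.8,-0.4,14.3,-24.9],[-10,8.3,5,-0.56,19,-33.2],[-12.65,10.41,6.28,-0.7,23.8,-41.5]]]' >/dev/null;  python3 -m creep '[[[0,0,0,-0.14,4.76,-8.29],[0,0,0,-0.28,9.5,-16.6],[0,0,0,-0.4,14.3,-24.9],[0,0,0,-0.4,14.3,-24.9],[0,0,0,-0.4,14.3,-24.9]]]' >/dev/null
python3 plan.py ul,-91.9,245 ul,-91.9,193
python3 -m creep '[[[0,0.8,-1.4,0,0,0],[0,1.7,-3,0,0,0],[-0.06,2.55,-4.4,0,0,0],[-0.06,2.55,-4.4,0,0,0],[-0.06,2.55,-4.4,0,0,0]]]'>/dev/null  ; python3 -m creep '[[[0,0,0,0,0,0],[0,0,0,0,0,0],[0,0,0,0,0,0],[0,0,0,0,0,0],[0,0,0,0,0,0]]]' 0
python3 -m creep '[[[0,0.01,-0.02,-0.1,3,-5.2],[0,0.02,-0.04,-0.2,6,-10.4],[0,0.03,-0.06,-0.3,9,-15.6],[0,0.04,-0.07,-0.4,12,-20.8],[0,0.05,-0.09,-0.5,15,-26]]]'>/dev/null; python3 -c "import plan;plan.tq()"
python3 plan.py
python3 -m creep '[[[0,0.0,-0.01,0,1,-1.73],[0,0.01,-0.01,-0.1,2,-3.5],[0,0.01,-0.02,-0.1,3,-5.2],[0,0.01,-0.02,-0.1,4,-6.9],[0,0.01,-0.02,-0.1,4,-6.9]]]'>/dev/null; python3 -c "import plan;plan.tq()"
```

```text
t 38.05 theta -91.8 q [-23.  22.  92.  27.  81.  60.]
ul -91.9 245 shift cm [ 0.   -0.08  0.13] rotvec [-0.   0.1 -0.1] 0.2
ul -91.9 193 shift cm [-0.08  2.6  -4.5 ] rotvec [0. 0. 0.] 0.0
t: 39.3
ee_pos: [0.5021, -0.0395, 0.3313]
eef_rot: [[0.999, -0.034, -0.014], [-0.022, -0.866, 0.5], [-0.029, -0.499, -0.866]]
contact_force: [-0.9, -12.2, -5.5]
opening: 0.107
gripper_force: 25.5
t 39.925 torque along tool z -0.177 open 0.108 F [-0.4 -3.1 -0.9]
t 39.925 theta -122.2 q [-21.  24.  96.  29.  74.  90.]
t 40.55 torque along tool z -0.132 open 0.107 F [-2.5 -5.6 -2.6]
```

```bash
python3 -m creep '[[[0,0.0,-0.01,0,1,-1.73],[0,0.01,-0.01,-0.1,2,-3.5],[0,0.01,-0.02,-0.1,3,-5.2],[0,0.01,-0.02,-0.1,4,-6.9],[0,0.01,-0.02,-0.1,4,-6.9]]]'>/dev/null; python3 -c "import plan;plan.tq()";python3 plan.py
```

```text
t 41.175 torque along tool z -0.127 open 0.108 F [-1.8 -5.5 -2.8]
t 41.175 theta -137.9 q [-21.  24.  96.  29.  74. 105.]
```

```bash
python3 -m creep '[[[0,0.0,-0.01,0,1,-1.73],[0,0.01,-0.01,-0.1,2,-3.5],[0,0.01,-0.02,-0.1,3,-5.2],[0,0.01,-0.02,-0.1,4,-6.9],[0,0.01,-0.02,-0.1,4,-6.9]]]'>/dev/null; python3 -c "import plan;plan.tq()";python3 plan.py
```

```text
t 41.8 torque along tool z -0.1 open 0.109 F [-2.1 -5.5 -3.7]
t 41.8 theta -145.9 q [-21.  24.  97.  29.  74. 113.]
```

```bash
python3 -m creep '[[[0,0.0,-0.01,0,1,-1.73],[0,0.01,-0.01,-0.1,2,-3.5],[0,0.01,-0.02,-0.1,3,-5.2],[0,0.01,-0.02,-0.1,4,-6.9],[0,0.01,-0.02,-0.1,4,-6.9]]]'>/dev/null; python3 -c "import plan;plan.tq()";python3 plan.py
```

```text
t 42.425 torque along tool z -0.654 open 0.112 F [-0.9 -7.1 -2.8]
t 42.425 theta -153.8 q [-21.  24.  97.  29.  74. 121.]
```

```bash
python3 -m creep '[[[0,0,0,0,0,0],[0,0,0,0,0,0],[0,-0.4,0.7,0,0,0],[0,-1.7,3,0,0,0],[0,-2.6,4.5,0,0,0]]]' 0.6 >/dev/null; python3 -m creep '[[[-1,-2,3,0,0,0],[-2,-4,6,0,0,0],[-3,-6,9,0,0,0],[-3,-6,9,0,0,0],[-3,-6,9,0,0,0]]]' 1
python3 - <<'E'
from wings import *
s=robot.read_state();p,d=robot.snapshot('wrist');cv2.imwrite('pics/w9.png',p[:,:,::-1])
for n,o in wings(p,d,s,.028).items(): print(n,np.round(o,1))
hsv=cv2.cvtColor(p,cv2.COLOR_RGB2HSV);w=(hsv[...,2]>110)&(hsv[...,1]<50);w[245:]=0
X=ptsm("wrist",w,d,s);X=X[(abs((X-C0)@N)<.012)&(np.linalg.norm(X-G,axis=1)<.14)]
for _ in range(5):
    c=X.mean(0);nr=np.linalg.svd(X-c,full_matrices=0)[2][2];nr*=np.sign(nr[2]);r=(X-c)@nr;X=X[abs(r)<.002]
print("cover",nr,"drop mm",((G-c)@nr/(N@nr)-(G-C0)@N)*-1000*-1,len(X))
p,d=robot.snapshot('side')
for n,o in wings(p,d,None,.022,.06,384,"side").items(): print("side",n,np.round(o,1))
E
```

```text
t: 43.68
ee_pos: [0.472, -0.1242, 0.4642]
eef_rot: [[0.44, -0.898, -0.016], [-0.774, -0.388, 0.501], [-0.456, -0.208, -0.865]]
contact_force: [-0.9, 0.1, -0.0]
opening: 0.994
gripper_force: 0.0
ll [-56.9  58.3  65.3  11.  -73.4 -73.1 793. ]
lr [-37.8 -69.   32.7  10.9  -8.4 -12.3 558. ]
ul [ 67.1  61.3  63.3  10.2  30.   30.2 537. ]
ur [ 70.4 -62.8  63.2  10.8 -44.2 -44.1 624. ]
cover [ 0.01430432 -0.49972004  0.86606886] drop mm 3.7967097636767058 16860
side ll [-60.6  59.2  59.4  11.3 -72.1 -74.4  94. ]
side lr [-59.1 -65.9  59.1   7.3  -9.   -9.2  56. ]
side ul [64.1 60.2 62.7 12.7 26.  29.4 77. ]
side ur [ 67.3 -64.8  65.9  10.4 -43.3 -44.4  65. ]
```

View pics/w9.png

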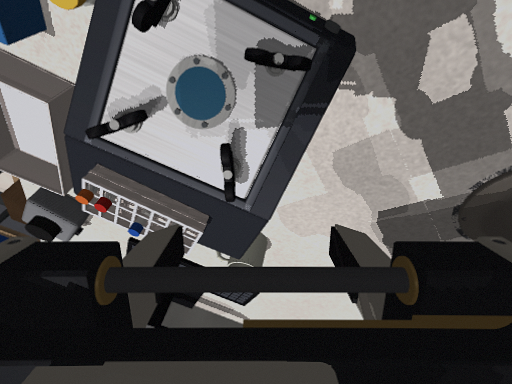

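The cover is flat and about 3.8 mm lower. All four wings show total turns of 106–122°, each came up firm at about 0.64 N m, and the gripper is clear.

```bash
python3 -c "
from bench import robot
print(robot.finish_job())"
```

```text
the job is handed in; nothing more can be done
None
```

I tightened all four wing screws in cross order over two rounds. Each came up firm against its stop, the cover sits flat about 3.8 mm lower than at the start, the gripper is clear of the screws, and the job was handed in at about 44 s; no verdict came back.

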